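Pop the tile and trap it

ROBOT

A 7-joint arm with a two-finger parallel gripper is mounted at the origin on the work surface. World frame = base frame: x ahead of the robot, y to its left, z up, the work surface at z = 0. Lengths are in m, angles in rad, forces in N, time in s.
With the tool pointing down it reaches from about 0.4 to 0.85 m from the base axis. Payload 10.4 kg.
Tool frame: the origin (TCP) lies between the finger pads; the fingertips stand 14 mm ahead of it and the grasp point (between the pads) lies 5 mm behind it; z points along the fingers, y is the direction in which the jaws open and shut (so a half turn about z gives the same grasp; the last joint's range is limited). The gripper opens to 85 mm and grips with 20 to 120 N. Pads are 22 mm wide; open, the fingers measure 114 mm over their backs; the gripper's body (76 mm by 85 mm) begins 54 mm behind the grasp point. The pads swing forward as they close: fully open they stand 13 mm farther back than shut.
Start: joints at [-1.34, 0.332, -0.065, 1.46, 0.022, 1.35, -0.088], TCP at [0.157, 0.605, 0.245] pointing down, gripper open.
Joint ranges: [-2.6, 2.6], [-0.5, 2.12], [-1.47, 1.34], [0.16, 2.42], [-1.27, 4.41], [0.06, 2.06], [-2.6, 2.6]. Speed limits (rad/s): [2.22, 2.22, 2.79, 2.79, 3.14, 3.14, 3.14].

INTERFACE

Orientations are given as a unit quaternion [x, y, z, w].
In Python, from cell import read_state, grab_frame, hand_in gives the robot as it stands.
- The arm moves only by the shell command python3 -m creep 'ROWS'. ROWS is JSON, a list of rows, each an object of numbers: "gripper": the closure in counts, from 0 (fully open) to 255 (shut); "x", "y", "z": the shift along the tool's x, y, z in cm; "rx", "ry", "rz": the turn, a rotation vector about the tool's x, y, z in rad. In form: [{"gripper": .., "x": .., "y": .., "z": .., "rx": .., "ry": .., "rz": ..}, ...]. A call has 1 to 8 rows; each row is the pose to reach, as a shift and turn from the pose commanded when the call began, along the tool's axes at that moment; what a row does not reach only later rows make up. A row lasts 1/10 s, in which the tool goes at most 50 mm and 8.59 degrees, less where a joint would pass 70% of its speed; a pose out of reach is approached as far as the arm can. A call with a gripper value outside its range is refused whole. The fingers move at their own pace and stop on an object; the grip force is fixed at half the most. Time passes only in rows, so rows that repeat a pose let the fingers close. It gives the time, the measured TCP pose, the force and the opening at its end, in the units of the state.
- read_state(): the state, without advancing time (a new reading comes with each control period).
- grab_frame(name): name is "scene" or "side" or "wrist"; returns a dict with "color" (420x560x3 uint8, red, green, blue), "K" (3x3 intrinsics, pixels), "k1" (the pictures are not rectified: a ray, as slopes to the right and down, at radius r is drawn at 1 + k1 r^2 times it, then the intrinsics apply), "world_to_cam" (4x4, takes a point from world to camera coordinates). Camera axes: x right, y up, looking along -z (the intrinsics and any distortion apply to the point x, -y, -z); pixel columns grow to the right and rows downward; lengths in m; the calibration is good to about 2 mm. A picture is of the moment at which its call begins. There is no depth.
- hand_in(): hands the job in, once; it reports no verdict.
The state is a dict: "time_s": time; "qpos": joint angles; "joint_velocities": joint speeds; "tau": joint torques, N m; "ee_pos": TCP position; "tcp_rot": TCP orientation; "force": force on the tool from outside, world axes, zero at the start; "ft_torque": the same for the moment, N m; "gripper_width": finger opening in m.
Only numpy, scipy, OpenCV 4.12 (cv2) and the standard library are available. Lean on these libraries where they do the work, as an engineer would, in place of code of your own. Each camera call takes 0.05 s, during which the arm holds its last target.

TASK

Release the patterned tile from its spring cradle: with one fingertip press the ribbed steel key beside the cradle fully down, and with the other finger stop the tile as it slides out, so that it has come clear forward by a centimetre or more but its front edge has not passed the cradle's open end. Do not lift or tip the tile, and leave the other things on the bench alone. The program finishes while holding like that: the key kept fully down by one finger, the tile at rest against the other.

Things in the scene. Friction and masses are not known exactly. Their poses are not given: they have to be found in the camera images.
- cradle: Low metal tile cradle fixed to the bench. Origin on the bench, on the channel's centre line, 1 mm behind the front edge of the latched tile. x: the way the tile slides out; y: across, to the side with the key; z up. Channel floor at z 25 mm, from x -85 to the open end at x +50 mm. Spring housing 125 x 96 x 55 mm behind, x -210 to -85.
- mouth (a point): Centre line of the channel floor at the open end (cradle x +50, z 25 mm). Guide strips rise 8 mm over the floor at cradle y -42 to -47 (whole length) and y +42 to +47 (only behind x -2 mm; the front on the key side is open). A finger standing in the channel ahead of the tile, its tip below the tile's top (z 41 mm), stops the tile.
- key (a joint): Travel of the ejector key, m: 0 up, 0.010 fully down (moves straight down). Its spring takes 2.5 N to start, 6 N to hold down, and pushes it up when released. It carries the catch, a bar across the channel at cradle x +1 to +9 mm, 6 mm over the floor when up; it frees the tile after about 6 mm of travel, and lifts into the tile if let up with the tile over it.
- key_top (a point): Centre of the key's upper face (cradle x +28, y +73 mm; z 40 mm when up, 30 mm fully down); moves with it. The key is a ribbed level steel plate beside the channel, 48 mm along cradle x (+4 to +52) and 42 mm along cradle y (+52 to +94).
- tile: Blue tile with a yellow pattern, 80 x 80 x 16 mm, about 0.2 kg, loose in the channel. Origin at the centre of its underside, 40 mm behind its front edge; x the way it slides. Latched at cradle x -39 mm. A sprung, damped plate behind pushes it with about 6 N; freed, it slides at about 3 to 5 cm/s, passes the open end after 1 to 2 s and goes over it if nothing stops it.
- float: White plastic grout float, 240 x 100 mm, 75 mm high; bystander. Origin under its centre.
- jar: Amber glass jar, 70 mm across, 100 mm high; bystander. Origin under its centre.
- bolster: Steel bolster (broad chisel), 225 mm long, 65 mm wide blade; bystander. Origin near mid-length, on the bench.
- scraper: Black silicone scraper, 140 mm long, 80 mm wide; bystander. Origin near mid-length, on the bench.
Not all that is in view belongs to the job. Of the things shaped like the tile, the blue one is meant.

How it is judged:
On the way, in this order (a step that is already met when the one before it is completed fails the run):
1. the key is pressed at least 5 mm (value of joint key above 0.005 m).
2. the tile has slid out at least 7 mm and a finger touches it (x of tile in the frame of cradle above -0.032 m and contact force between the fingers and tile above 0.3 N), for 0.2 s.
At the end, for the whole second after the job is handed in: The key is held down by 7.8 mm or more of its 10 mm; the tile has come out 7 to 50 mm (front edge not past the open end), lies flat on the channel floor (within 0.1 rad, lifted no more than 6 mm), at rest (under 10 mm/s) and presses on a finger with more than 0.5 N (value of joint key above 0.0078 m and x of tile in the frame of cradle between -0.032 and 0.011 m and contact force between the fingers and tile above 0.5 N and linear speed of tile below 0.01 m/s and z of tile in the frame of cradle between 0.022 and 0.031 m and angle between tile's own z axis and vertical below 0.1 rad); the arm keeps its last pose, push and grip.
It fails at once if the tile's front edge passes the cradle's open end (by more than 1 mm) (x of tile in the frame of cradle above 0.011 m).
It fails at once if the tile is lifted more than 8 mm or tipped more than 0.2 rad (z of tile in the frame of cradle above 0.033 m or angle between tile's own z axis and vertical above 0.2 rad).
It fails at once if a bystander is moved more than 15 mm (distance of any of float, jar, bolster, scraper from where it was at the start of the episode above 0.015 m).
It also fails if it takes over 29 s, if anything falls off the work surface, if the arm or the gripper's body presses on something with over 40 N, if the wrist force passes 120 N, or if a joint passes its speed limit or range.

## Working session

There is one attempt and no reset: what is moved stays moved. The work goes in short steps, Python scripts to look and compute and a shell command to move; the robot and the scene stay as the last step left them, time stands still between calls to the robot, and variables do not carry over. Pictures are saved under pics/ and viewed, and the job is handed in when it is done.

```bash
ls; mkdir -p pics
python3 - <<'E'
from cell import *
import cv2
s=read_state()
for k,v in s.items(): print(k,v)
for n in ["scene","side","wrist"]:
    f=grab_frame(n); cv2.imwrite(f"pics/{n}0.png",f["color"][:,:,::-1]); print(n,f["K"],f["k1"],f["world_to_cam"])
E
```

```text
pics
time_s 0.0
qpos [-1.33961803  0.33288422 -0.06471946  1.46094128  0.02159066  1.34994352
 -0.08848666]
joint_velocities [ 0.0002049   0.00042141  0.00018251  0.00038844 -0.00032926  0.00184661
 -0.00090978]
tau [-2.02190781e-04 -6.25426912e+01  4.89035610e-02 -3.91632092e+01
  1.61161280e-02  9.49086389e-03 -2.01343966e-06]
ee_pos [0.15681277 0.60462465 0.24450829]
tcp_rot [ 1.26523748e-01  9.91963302e-01 -7.37573589e-04 -6.63777969e-05]
force [-0.61813824 -0.67927563  0.56906587]
ft_torque [ 0.06085246  0.01330593 -0.04115171]
gripper_width 0.08512785821744417
scene [[461.4263086    0.         276.90973192]
 [  0.         461.4263086  208.81473783]
 [  0.           0.           1.        ]] 0.02372781891565566 [[ 0.68406862  0.72938655 -0.00673713 -0.41164339]
 [-0.42727891  0.40818296  0.80673379  0.20129175]
 [ 0.59117076 -0.54898263  0.59087664 -1.58473647]
 [ 0.          0.          0.          1.        ]]
side [[453.95732909   0.         277.87280253]
 [  0.         453.95732909 209.69465273]
 [  0.           0.           1.        ]] -0.04815323330514843 [[ 0.70865634 -0.7055479   0.00288886 -0.39924924]
 [ 0.35334813  0.35844292  0.86409709 -0.27804976]
 [-0.61069738 -0.61132711  0.50331688 -1.00236415]
 [ 0.          0.          0.          1.        ]]
wrist [[331.25920853   0.         280.72922963]
 [  0.         331.25920853 213.82889601]
 [  0.           0.           1.        ]] -0.034131687377263374 [[ 0.25078859  0.96804035 -0.00172153 -0.62419089]
 [-0.92830995  0.23999068 -0.28398083  0.03547858]
 [-0.27449175  0.07281727  0.95882841 -0.37938758]
 [ 0.          0.          0.          1.        ]]
```

View pics/scene0.png

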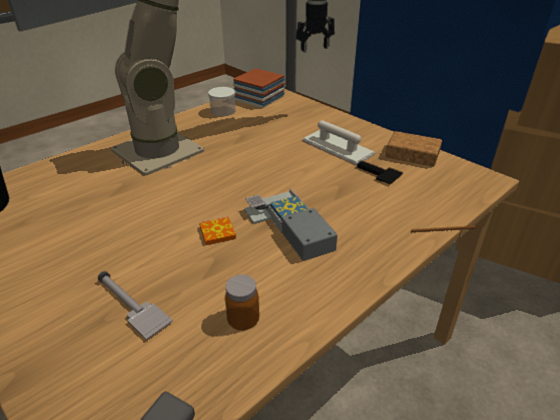

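View pics/side0.png

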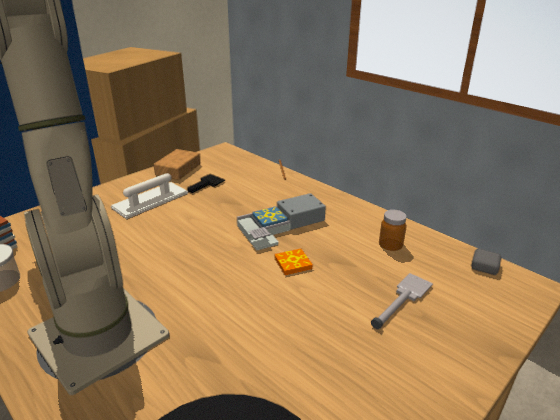

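View pics/wrist0.png

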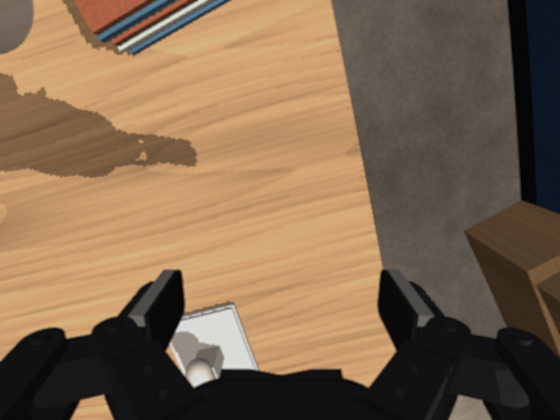

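Candidates for the tile: the blue tile with yellow pattern in the cradle at scene (290,206) / side (271,215), and the orange/red look-alike on the bench at scene (217,230) / side (293,261). The blue one is meant. I'll check it in close crops.

Run:
```python
import cv2
a=cv2.imread("pics/scene0.png")[175:265,230:350]; b=cv2.imread("pics/side0.png")[180:260,225:335]
cv2.imwrite("pics/c_scene.png",cv2.resize(a,None,fx=6.5,fy=6.5,interpolation=cv2.INTER_CUBIC))
cv2.imwrite("pics/c_side.png",cv2.resize(b,None,fx=7,fy=7,interpolation=cv2.INTER_CUBIC))
```

```text
(no output)
```

View pics/c_scene.png

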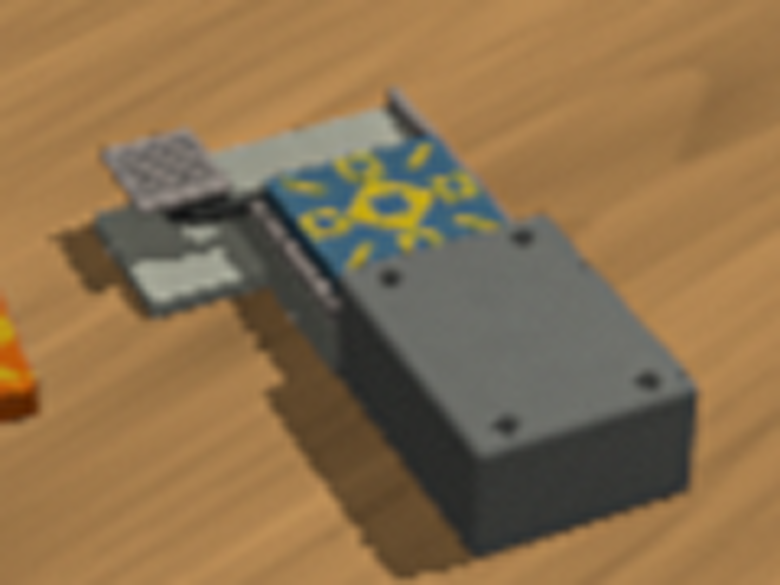

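View pics/c_side.png

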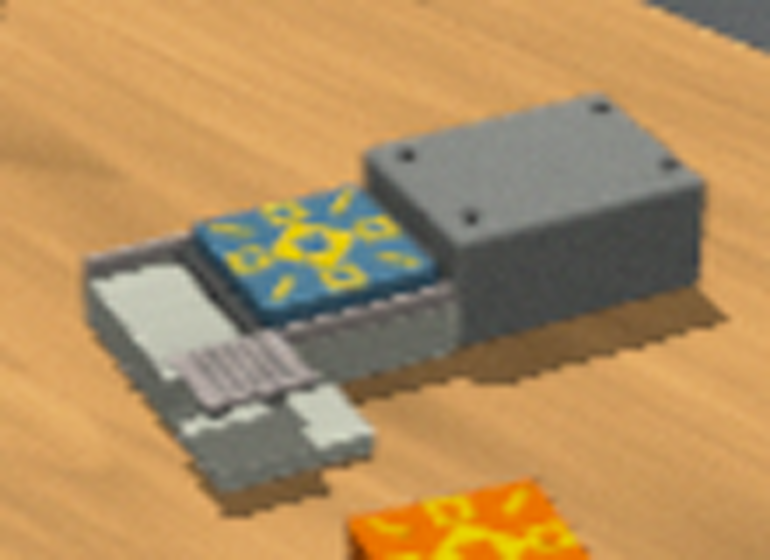

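The crops show the blue tile latched in the cradle and the ribbed key beside it: scene about (256,201), side about (260,233). I'll fit the cradle pose from the corners of the housing, tile and key in both views.

```bash
cat > h.py <<'E'
import numpy as np, cv2
from cell import *
from scipy.spatial.transform import Rotation as R
def proj(f,P):
    W=np.array(f["world_to_cam"]); D=np.diag([1,-1,-1.]); Rm=D@W[:3,:3]; t=D@W[:3,3]
    p,_=cv2.projectPoints(np.array(P,float).reshape(-1,3),cv2.Rodrigues(Rm)[0],t,np.array(f["K"],float),np.array([f["k1"],0,0,0.]))
    return p.reshape(-1,2)
def cr(p,P):
    x,y,th=p; c,s=np.cos(th),np.sin(th); P=np.array(P,float).reshape(-1,3)
    return np.c_[x+c*P[:,0]-s*P[:,1], y+s*P[:,0]+c*P[:,1], P[:,2]]
E
cat > fit.py <<'E'
from h import *
from scipy.optimize import least_squares
H=[(-210,48,55),(-210,-48,55),(-85,-48,55),(-85,48,55),(1,40,41),(1,-40,41),(52,94,40),(52,52,40),(4,52,40),(4,94,40)]
H=np.array(H)/1000
sc=np.array([(475,458),(695,388),(548,215),(342,275),(268,180),(430,138),(103,150),(188,130),(232,185),(148,210)])/6.5+[230,175]
si=np.array([(705,183),(603,93),(368,155),(460,245),(262,310),(195,222),(212,408),(178,360),(275,335),(320,380)])/7+[225,180]
fs,fd=grab_frame("scene"),grab_frame("side")
def res(p,w="b"):
    P=cr(p,H); r=[]
    if w in"bs": r.append(proj(fs,P)-sc)
    if w in"bd": r.append(proj(fd,P)-si)
    return np.concatenate(r)
for w in "bsd":
    best=min((least_squares(lambda p:res(p,w).ravel(),[.6,0,t0],x_scale=[.1,.1,1]) for t0 in (0,1.5,3,-1.5)),key=lambda r:r.cost)
    p=best.x; print(w,p,"rms",np.sqrt(2*best.cost/len(best.fun)))
    print(np.round(res(p,w),1).tolist())
    if w=="b":
        np.save("cradle.npy",p)
        print(cr(p,np.array([(28,73,40),(50,0,25),(0,0,0)])/1000))
E
python3 fit.py
```

```text
b [ 0.55277599  0.07107769 -3.46896773] rms 1.0325457861731602
[[-0.4, -0.4], [0.9, -0.4], [-0.7, -1.1], [-2.1, -1.1], [-1.2, -0.4], [0.1, -0.9], [-1.0, -0.4], [-0.1, -0.9], [-0.1, -0.4], [-1.5, -0.4], [1.5, -1.2], [0.6, -1.5], [-0.4, -2.2], [0.6, -1.0], [1.5, -0.9], [0.2, -0.7], [0.1, -1.2], [-0.9, -1.7], [0.4, -2.0], [0.2, -1.3]]
[[0.5027893  0.01095839 0.04      ]
 [0.50543151 0.08715562 0.025     ]
 [0.55277599 0.07107769 0.        ]]
s [ 0.55593119  0.07066752 -3.47399275] rms 0.638185237047894
[[-0.0, 0.4], [1.4, 0.4], [-0.0, -0.5], [-1.5, -0.5], [-0.6, 0.1], [0.9, -0.4], [-0.4, 0.0], [0.6, -0.5], [0.5, 0.1], [-0.9, 0.1]]
d [0.54644045 0.06634981 2.82102279] rms 0.639405463186006
[[1.2, -0.2], [0.1, -0.5], [-1.0, -1.1], [0.3, 0.2], [1.1, 0.5], [-0.3, 0.6], [-0.1, 0.4], [-1.3, -0.1], [0.1, -0.6], [-0.0, 0.2]]
```

```bash
sed -i 's/+\[230,175\]/+[230-.42,175-.42]/; s/+\[225,180\]/+[225-.43,180-.43]/' fit.py; python3 fit.py | grep -v '\[\[-\?[0-9.]*, '
cat > goal.py <<'E'
# delta in tool axes (cm, rad) to reach cradle point with tool y=-cradle y
from h import *
import sys
p=np.load("cradle.npy"); cx,cy,z=[float(a)/1000 for a in sys.argv[1:4]]
s=read_state(); Rt=R.from_quat(s["tcp_rot"]).as_matrix(); t=np.array(s["ee_pos"])
g=cr(p,[cx,cy,z])[0]; c,sn=np.cos(p[2]),np.sin(p[2])
G=np.c_[[c,sn,0],[sn,-c,0],[0,0,-1.]]
print("t",s["time_s"],"goal",g.round(4),"now",t.round(4),"shift cm",(Rt.T@(g-t)*100).round(2),"rotvec",R.from_matrix(Rt.T@G).as_rotvec().round(4),"w",s["gripper_width"])
cur=np.linalg.inv(np.c_[[c,sn],[-sn,c]])@(t[:2]-p[:2])*1000
print("tcp in cradle mm",cur.round(1),"F",np.round(s["force"],1))
f=grab_frame("wrist");W=np.linalg.inv(f["world_to_cam"]);print("cam in tool",(Rt.T@(W[:3,3]-t)).round(3))
E
python3 goal.py 33 34 200
```

```text
b [ 0.55138092  0.07172334 -3.46862139] rms 0.8245415454257277
[[0.50141505 0.01158673 0.04      ]
 [0.50403087 0.08778487 0.025     ]
 [0.55138092 0.07172334 0.        ]]
s [ 0.55382052  0.07110158 -3.47322695] rms 0.619584971035524
d [ 0.54721628  0.06895996 -3.4619193 ] rms 0.6213414942551212
t 0.35 goal [0.5092 0.0501 0.2   ] now [0.1569 0.6049 0.2452] shift cm [-48.03 -44.86   4.53] rotvec [-0.0002 -0.      0.0732] w 0.08563410107820697
tcp in cradle mm [ 544.9 -378.2] F [-0.1 -0.6 -0.5]
cam in tool [ 0.074 -0.    -0.128]
```

```bash
python3 -m creep '[{"gripper":90,"x":-4,"y":-3.5,"z":0.5,"rx":0,"ry":0,"rz":0.01},{"gripper":90,"x":-8,"y":-7.5,"z":1,"rx":0,"ry":0,"rz":0.02},{"gripper":90,"x":-12,"y":-11,"z":1,"rx":0,"ry":0,"rz":0.03},{"gripper":90,"x":-16,"y":-15,"z":1,"rx":0,"ry":0,"rz":0.04},{"gripper":90,"x":-20,"y":-18.5,"z":1,"rx":0,"ry":0,"rz":0.05},{"gripper":90,"x":-24,"y":-22.5,"z":1,"rx":0,"ry":0,"rz":0.06},{"gripper":90,"x":-28,"y":-26,"z":1,"rx":0,"ry":0,"rz":0.073},{"gripper":90,"x":-31,"y":-29,"z":1,"rx":0,"ry":0,"rz":0.073}]'; python3 goal.py 33 34 200
```

```text
time_s: 1.2
ee_pos: [0.3719, 0.2659, 0.2356]
tcp_rot: [0.163, 0.987, 0.001, 0.0]
force: [0.8, 0.3, 0.5]
gripper_width: 0.0553
t 1.2 goal [0.5092 0.0501 0.2   ] now [0.3719 0.2659 0.2356] shift cm [-19.94 -16.02   3.55] rotvec [ 0.0011  0.0002 -0.0002] w 0.055250337969377644
tcp in cradle mm [ 232.4 -126.2] F [0.8 0.3 0.5]
cam in tool [ 0.074 -0.    -0.128]
```

```bash
python3 -m creep '[{"gripper":90,"x":-4,"y":-3.2,"z":0.5,"rx":0,"ry":0,"rz":0},{"gripper":90,"x":-8,"y":-6.4,"z":1.2,"rx":0,"ry":0,"rz":0},{"gripper":90,"x":-12,"y":-9.6,"z":2,"rx":0,"ry":0,"rz":0},{"gripper":90,"x":-16,"y":-12.8,"z":3,"rx":0,"ry":0,"rz":0},{"gripper":90,"x":-18.5,"y":-14.9,"z":3.5,"rx":0,"ry":0,"rz":0},{"gripper":90,"x":-20,"y":-16,"z":3.5,"rx":0,"ry":0,"rz":0},{"gripper":90,"x":-20,"y":-16,"z":3.5,"rx":0,"ry":0,"rz":0}]'; python3 goal.py 33 34 140
python3 - <<'E'
from cell import *
import cv2
for n in ["scene","side","wrist"]:
    f=grab_frame(n)["color"][:,:,::-1]
    if n=="scene": f=cv2.resize(f[120:260,200:360],None,fx=4.5,fy=4.2)
    if n=="side": f=cv2.resize(f[120:270,200:360],None,fx=4.5,fy=4)
    cv2.imwrite(f"pics/{n}1.png",f)
E
```

```text
time_s: 1.95
ee_pos: [0.5101, 0.0491, 0.2002]
tcp_rot: [0.165, 0.986, -0.001, 0.0]
force: [0.1, 0.5, -0.0]
gripper_width: 0.0551
t 1.95 goal [0.5092 0.0501 0.14  ] now [0.5101 0.0491 0.2002] shift cm [0.12 0.08 6.02] rotvec [-0.0009  0.0007 -0.0045] w 0.05513785484161334
tcp in cradle mm [31.8 34.7] F [ 0.1  0.5 -0. ]
cam in tool [ 0.074 -0.    -0.128]
```

View pics/wrist1.png

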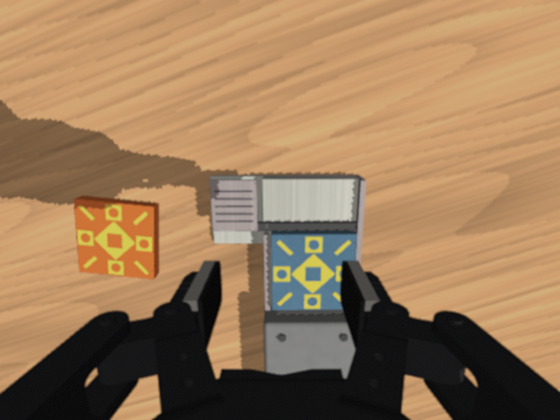

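View pics/side1.png

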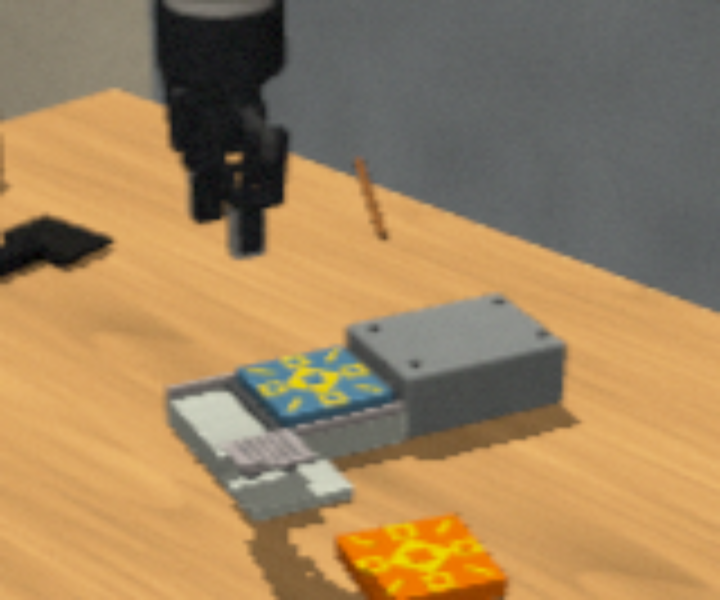

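View pics/scene1.png

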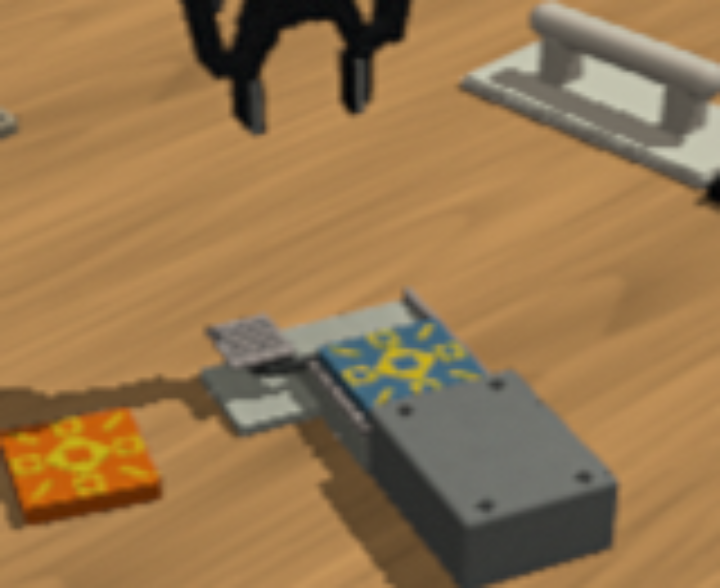

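Wrist view shows blue tile at (314,273), key at (234,205), open channel floor at (309,200), and fingers at (205,290) and (362,290). I'll zoom in to refine the cradle pose from this closer camera.

Run:
```python
import cv2
f=cv2.imread("pics/wrist1.png")[165:325,200:375]
cv2.imwrite("pics/wrist1c.png",cv2.resize(f,None,fx=4,fy=3.75,interpolation=cv2.INTER_CUBIC))
```

```text
(no output)
```

View pics/wrist1c.png

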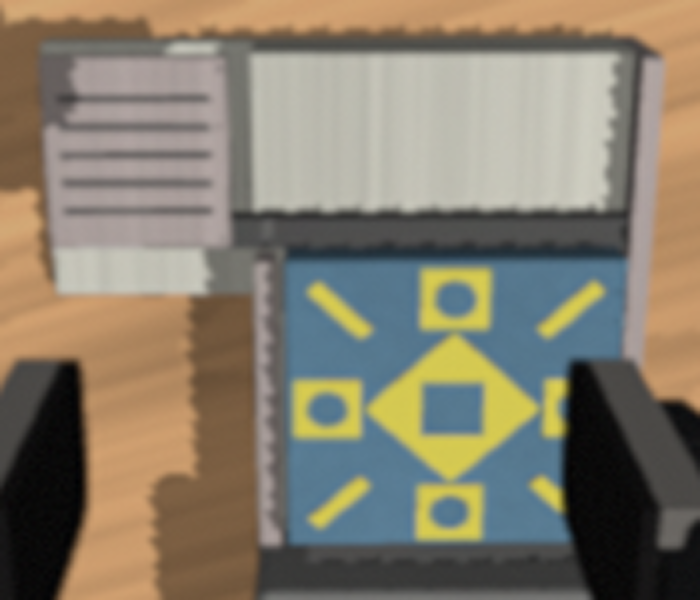

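```bash
cat > fitw.py <<'E'
from h import *
from scipy.optimize import least_squares
H=np.array([(1,40,41),(1,-40,41),(-79,40,41),(4,94,40),(4,52,40),(52,52,40),(52,94,40),(50,-42,33),(50,-47,33)])/1000
px=np.array([(285,257),(629,255),(286,545),(52,248),(232,246),(224,57),(45,57),(635,57),(662,57)])/[4,3.75]+[200-.375,165-.367]
f=grab_frame("wrist")
r=lambda p:(proj(f,cr(p,H))-px).ravel()
p0=np.load("cradle.npy"); b=least_squares(r,p0,x_scale=[.1,.1,1])
print("rms pre",np.sqrt(np.mean(r(p0)**2)),"post",np.sqrt(np.mean(b.fun**2))); print(p0,b.x); print(b.fun.reshape(-1,2).round(1).tolist())
np.save("cradle_w.npy",b.x)
d=b.x-p0; print("shift mm",d[:2]*1000)
E
python3 fitw.py
```

```text
rms pre 2.4995282564721824 post 0.9071212460012886
[ 0.55138092  0.07172334 -3.46862139] [ 0.54811175  0.07199804 -3.46031846]
[[-0.5, 0.9], [0.2, 0.9], [0.5, -0.1], [-0.7, 0.1], [-0.3, 0.4], [0.3, -0.6], [-2.4, -0.3], [2.1, -0.4], [0.9, -0.4]]
shift mm [-3.26917501  0.27470121]
```

```bash
python3 -c "
import numpy as np; np.save('cradle.npy',[.5488,.0719,-3.462])"; python3 goal.py 33 35 75
```

```text
t 2.2 goal [0.5065 0.0491 0.075 ] now [0.5087 0.0533 0.2004] shift cm [ 0.08 -0.48 12.54] rotvec [ 0.0006 -0.0001 -0.0044] w 0.05549111343494207
tcp in cradle mm [32.2 30.2] F [-0.  -0.2 -0. ]
cam in tool [ 0.074 -0.    -0.128]
```

The arm was still settling when that wrist picture was taken, so its fit may be off. I'll take a fresh, settled picture and check it.

```bash
cat > ov.py <<'E'
from h import *
import sys
p=np.load("cradle.npy")
def draw(n,out,x0,y0,w,h,dz=0,tx=0,k=4):
    f=grab_frame(n); im=f["color"][y0:y0+h,x0:x0+w,::-1]; im=cv2.resize(im,None,fx=k,fy=k,interpolation=cv2.INTER_CUBIC)
    for P in ([(1,40,41),(1,-40,41),(-79,-40,41),(-79,40,41)],[(4,94,40),(4,52,40),(52,52,40),(52,94,40)],[(50,-42,33),(50,-47,33),(-85,-47,33),(-85,-42,33)],[(-85,48,55),(-85,-48,55),(-210,-48,55),(-210,48,55)]):
        q=(proj(f,cr(p,np.array(P)/1000))-[x0,y0]+.5)*k-.5
        cv2.polylines(im,[(q).round().astype(int).reshape(-1,1,2)],True,(0,0,255),1)
    cv2.imwrite(f"pics/{out}.png",im)
if __name__=="__main__":
    draw("wrist","ow_"+sys.argv[1],195,155,190,150); draw("scene","osc_"+sys.argv[1],230,150,120,115,k=5); draw("side","osi_"+sys.argv[1],225,150,115,110,k=5)
    s=read_state(); print(s["time_s"],s["ee_pos"])
E
python3 ov.py 2; python3 -c "
import cv2,numpy as np
a=cv2.imread('pics/osc_2.png')[:550];b=cv2.imread('pics/osi_2.png')[:,:]
cv2.imwrite('pics/oss_2.png',cv2.resize(np.hstack([a,b]),(800,375)))"
```

```text
2.4 [0.50892211 0.05266817 0.20040848]
```

View pics/ow_2.png

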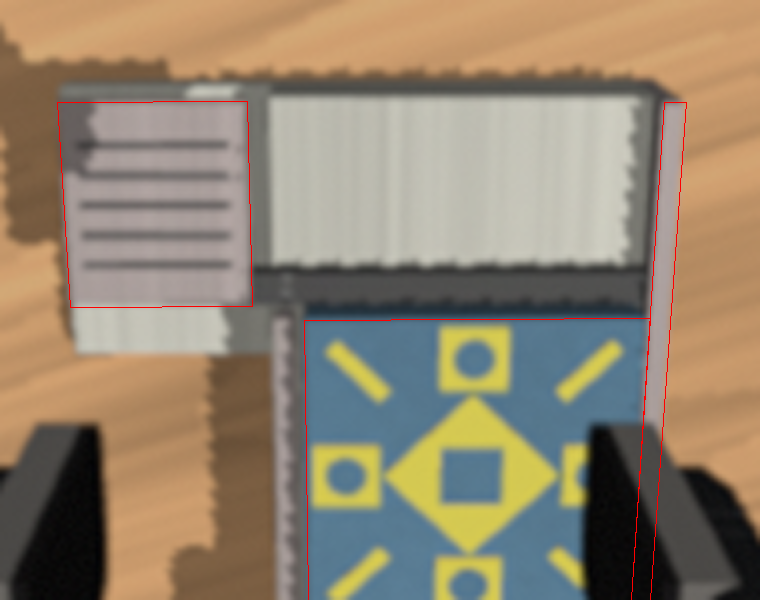

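View pics/oss_2.png

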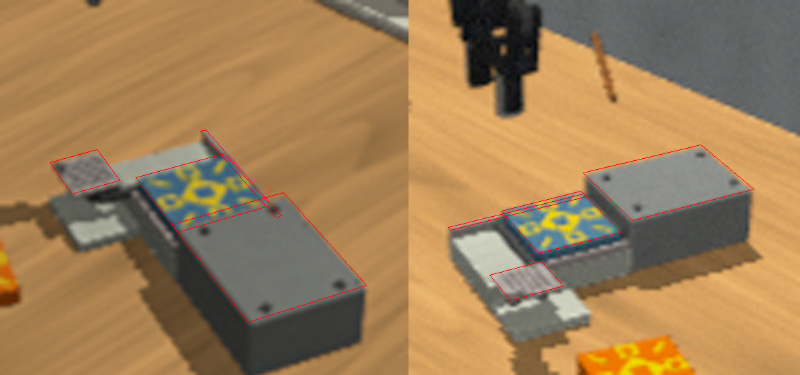

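The overlay matches in all three views to about 1–2 px, for example the key at scene (256,201) and the tile's front edge in the wrist crop. Now descending to a hover just above the key.

```bash
python3 -m creep '[{"gripper":90,"x":0.1,"y":-0.4,"z":3,"rx":0,"ry":0,"rz":-0.004},{"gripper":90,"x":0.1,"y":-0.4,"z":6.5,"rx":0,"ry":0,"rz":-0.004},{"gripper":90,"x":0.1,"y":-0.4,"z":9.5,"rx":0,"ry":0,"rz":-0.004},{"gripper":90,"x":0.1,"y":-0.4,"z":11.5,"rx":0,"ry":0,"rz":-0.004},{"gripper":90,"x":0.1,"y":-0.4,"z":12.5,"rx":0,"ry":0,"rz":-0.004},{"gripper":90,"x":0.1,"y":-0.4,"z":12.5,"rx":0,"ry":0,"rz":-0.004},{"gripper":90,"x":0.1,"y":-0.4,"z":12.5,"rx":0,"ry":0,"rz":-0.004},{"gripper":90,"x":0.1,"y":-0.4,"z":12.5,"rx":0,"ry":0,"rz":-0.004}]'; python3 goal.py 33 35 50;  python3 ov.py 3; python3 -c "
import cv2,numpy as np
a=cv2.imread('pics/osc_3.png')[:550];b=cv2.imread('pics/osi_3.png')
cv2.imwrite('pics/oss_3.png',cv2.resize(np.hstack([a[50:400,:400],b[50:400,:400]]),(800,350)))"
```

```text
time_s: 3.2
ee_pos: [0.5077, 0.0488, 0.0765]
tcp_rot: [0.161, 0.987, 0.001, 0.001]
force: [0.0, 0.4, -0.2]
gripper_width: 0.0556
t 3.2 goal [0.5065 0.0491 0.05  ] now [0.5077 0.0488 0.0765] shift cm [ 0.13 -0.02  2.65] rotvec [ 0.0013  0.0016 -0.0023] w 0.05558491678554865
tcp in cradle mm [31.7 34.9] F [ 0.   0.4 -0.2]
cam in tool [ 0.074 -0.    -0.128]
3.4 [0.50724184 0.04870104 0.07591711]
```

View pics/oss_3.png

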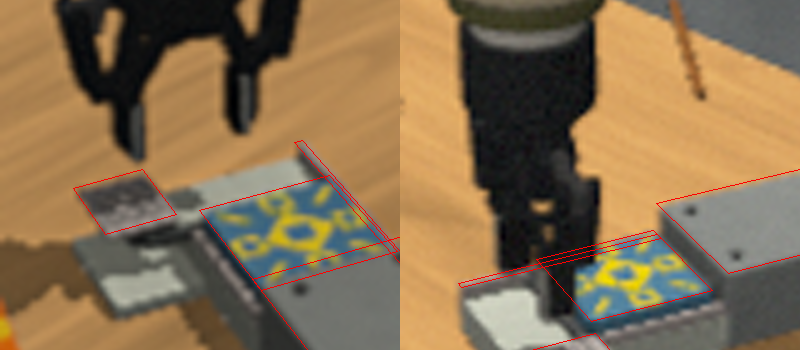

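Run:
```python
from cell import *
import cv2
f=grab_frame("wrist")["color"][120:420,100:460,::-1]
cv2.imwrite("pics/w3.png",cv2.resize(f,None,fx=2,fy=2))
```

```text
(no output)
```

View pics/w3.png

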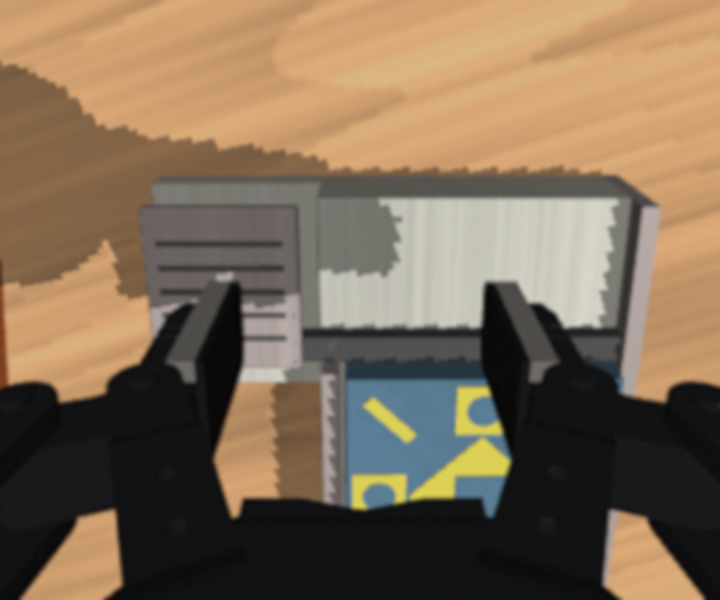

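Run:
```python
from h import *
s=read_state(); Rt=R.from_quat(s["tcp_rot"]).as_matrix(); t=np.array(s["ee_pos"])
f=grab_frame("wrist")
for tz in (4,9,14):
    P=np.array([(sx*11,sy*(27.7+a),tz) for sy in (-1,1) for sx in (1,-1) for a in (0,7)])/1000@Rt.T+t
    print(tz,((proj(f,P)-[100,120])*2).round().astype(int).tolist())
```

```text
4 [[236, 292], [204, 292], [241, 380], [211, 379], [489, 292], [521, 292], [483, 380], [514, 380]]
9 [[240, 282], [209, 282], [245, 368], [215, 368], [485, 282], [516, 282], [480, 368], [509, 368]]
14 [[243, 273], [213, 273], [248, 357], [219, 356], [481, 273], [511, 273], [476, 357], [505, 357]]
```

The fingertip projections match the picture with the tips about 9 mm ahead of the TCP, over the key and the open channel (crop (242,283) and (484,283)). So contact should come at TCP z ≈ 0.049 and the bottom at ≈ 0.039. Pressing now in small steps.

```bash
python3 -m creep '[{"gripper":90,"x":0.1,"y":0,"z":1.2,"rx":0,"ry":0,"rz":0},{"gripper":90,"x":0.1,"y":0,"z":2.2,"rx":0,"ry":0,"rz":0},{"gripper":90,"x":0.1,"y":0,"z":2.5,"rx":0,"ry":0,"rz":0},{"gripper":90,"x":0.1,"y":0,"z":2.8,"rx":0,"ry":0,"rz":0},{"gripper":90,"x":0.1,"y":0,"z":3,"rx":0,"ry":0,"rz":0},{"gripper":90,"x":0.1,"y":0,"z":3,"rx":0,"ry":0,"rz":0},{"gripper":90,"x":0.1,"y":0,"z":3,"rx":0,"ry":0,"rz":0},{"gripper":90,"x":0.1,"y":0,"z":3,"rx":0,"ry":0,"rz":0}]'; python3 goal.py 33 35 39
```

```text
time_s: 4.3
ee_pos: [0.5059, 0.0488, 0.0452]
tcp_rot: [0.161, 0.987, -0.0, -0.0]
force: [-1.7, 0.0, 1.6]
gripper_width: 0.0551
t 4.3 goal [0.5065 0.0491 0.039 ] now [0.5059 0.0488 0.0452] shift cm [-0.04  0.04  0.62] rotvec [-0.0001 -0.     -0.0025] w 0.05509724694677806
tcp in cradle mm [33.4 35.4] F [-1.7  0.   1.6]
cam in tool [ 0.074 -0.    -0.128]
```

```bash
python3 -m creep '[{"gripper":90,"x":0,"y":0,"z":0.2,"rx":0,"ry":0,"rz":0},{"gripper":90,"x":0,"y":0,"z":0.4,"rx":0,"ry":0,"rz":0},{"gripper":90,"x":0,"y":0,"z":0.6,"rx":0,"ry":0,"rz":0},{"gripper":90,"x":0,"y":0,"z":0.8,"rx":0,"ry":0,"rz":0},{"gripper":90,"x":0,"y":0,"z":0.8,"rx":0,"ry":0,"rz":0},{"gripper":90,"x":0,"y":0,"z":0.8,"rx":0,"ry":0,"rz":0},{"gripper":90,"x":0,"y":0,"z":0.8,"rx":0,"ry":0,"rz":0},{"gripper":90,"x":0,"y":0,"z":0.8,"rx":0,"ry":0,"rz":0}]'; python3 goal.py 33 35 39
python3 - <<'E'
from cell import *
import cv2,numpy as np
L=[]
for n,x,y in [("scene",230,150),("side",225,160)]:
    L.append(cv2.resize(grab_frame(n)["color"][y:y+100,x:x+100,::-1],None,fx=4,fy=4))
cv2.imwrite("pics/oss_4.png",np.hstack(L))
cv2.imwrite("pics/w4.png",cv2.resize(grab_frame("wrist")["color"][120:420,100:460,::-1],None,fx=2,fy=2))
s=read_state();print(s["time_s"],s["force"],s["ee_pos"])
E
```

```text
time_s: 5.15
ee_pos: [0.5062, 0.0486, 0.0392]
tcp_rot: [0.161, 0.987, 0.0, -0.0]
force: [-13.4, -1.9, 35.5]
gripper_width: 0.0554
t 5.15 goal [0.5065 0.0491 0.039 ] now [0.5062 0.0486 0.0392] shift cm [-0.01  0.05  0.02] rotvec [ 0.0008 -0.0005 -0.0028] w 0.05538777521873692
tcp in cradle mm [33.1 35.5] F [-13.4  -1.9  35.5]
cam in tool [ 0.074 -0.    -0.128]
5.35 [-12.33157855  -1.87293128  36.28711201] [0.50619439 0.04865267 0.03919814]
```

View pics/oss_4.png

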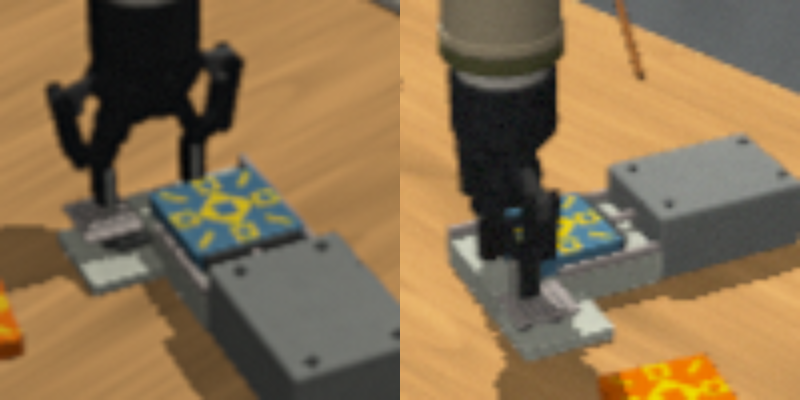

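View pics/w4.png

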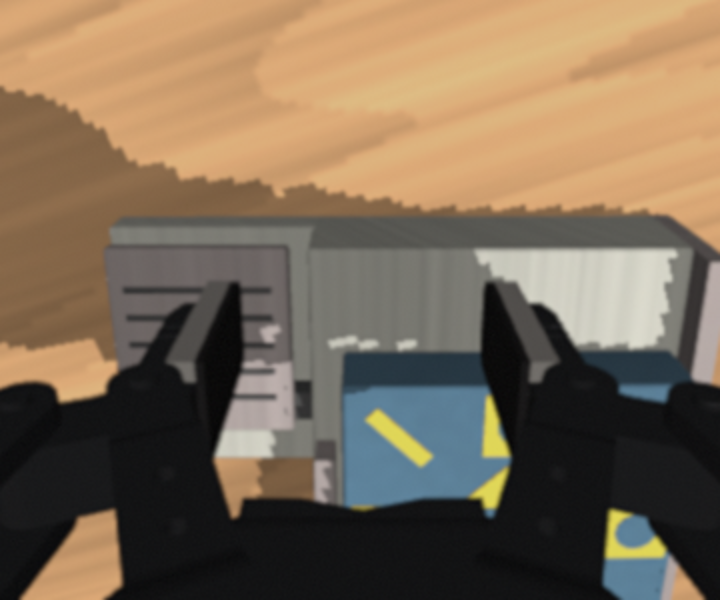

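The tile has slid out to the finger and stopped. The scene crop shows a gap behind it at (250,260), and the wrist crop shows its front face at v≈352–385. The key reads bottomed: 36 N, TCP z 0.0392. I'll ease the push a little, hold, and measure the tile and key positions.

```bash
python3 -m creep '[{"gripper":90,"x":0,"y":0,"z":-0.05,"rx":0,"ry":0,"rz":0},{"gripper":90,"x":0,"y":0,"z":-0.1,"rx":0,"ry":0,"rz":0},{"gripper":90,"x":0,"y":0,"z":-0.1,"rx":0,"ry":0,"rz":0},{"gripper":90,"x":0,"y":0,"z":-0.1,"rx":0,"ry":0,"rz":0},{"gripper":90,"x":0,"y":0,"z":-0.1,"rx":0,"ry":0,"rz":0},{"gripper":90,"x":0,"y":0,"z":-0.1,"rx":0,"ry":0,"rz":0},{"gripper":90,"x":0,"y":0,"z":-0.1,"rx":0,"ry":0,"rz":0},{"gripper":90,"x":0,"y":0,"z":-0.1,"rx":0,"ry":0,"rz":0}]'
python3 - <<'E'
from h import *
f=grab_frame("wrist"); p=np.load("cradle.npy")
cv2.imwrite("pics/w5.png",cv2.resize(f["color"][120:420,100:460,::-1],None,fx=2,fy=2))
pr=lambda P:((proj(f,cr(p,np.array(P)/1000))-[100,120])*2).round().astype(int).tolist()
for x in (10,16,22,28,34): print("tile front top/bottom, y40",x,pr([(x,40,41),(x,40,25)]), "left edge far", pr([(x,-40,41)]))
for z in (30,32,35,40): print("key z",z,pr([(52,94,z),(52,52,z),(4,52,z)]))
print("floor",pr([(50,42,25),(50,-42,33)]))
L=[]
for n,x,y in [("scene",230,150),("side",225,160)]:
    L.append(cv2.resize(grab_frame(n)["color"][y:y+100,x:x+100,::-1],None,fx=4,fy=4))
cv2.imwrite("pics/oss_5.png",np.hstack(L))
s=read_state();print(s["time_s"],s["force"],s["ee_pos"],s["joint_velocities"].round(3) if hasattr(s["joint_velocities"],'round') else "")
E
```

```text
time_s: 6.15
ee_pos: [0.5061, 0.0488, 0.0394]
tcp_rot: [0.161, 0.987, 0.0, -0.0]
force: [-9.9, -1.2, 24.6]
gripper_width: 0.0552
tile front top/bottom, y40 10 [[342, 441], [344, 399]] left edge far [[693, 438]]
tile front top/bottom, y40 16 [[342, 418], [344, 378]] left edge far [[697, 416]]
tile front top/bottom, y40 22 [[342, 395], [344, 357]] left edge far [[701, 392]]
tile front top/bottom, y40 28 [[341, 371], [343, 335]] left edge far [[706, 369]]
tile front top/bottom, y40 34 [[341, 347], [343, 312]] left edge far [[710, 345]]
key z 30 [[101, 250], [288, 250], [295, 432]]
key z 32 [[97, 253], [287, 253], [294, 438]]
key z 35 [[92, 258], [285, 258], [293, 446]]
key z 40 [[83, 267], [283, 268], [291, 460]]
floor [[334, 250], [712, 262]]
6.3 [-8.91625313 -1.59309887 23.3550934 ] [0.5060629  0.04871809 0.0394362 ] [-0.001 -0.     0.001  0.001  0.     0.001  0.   ]
```

View pics/w5.png

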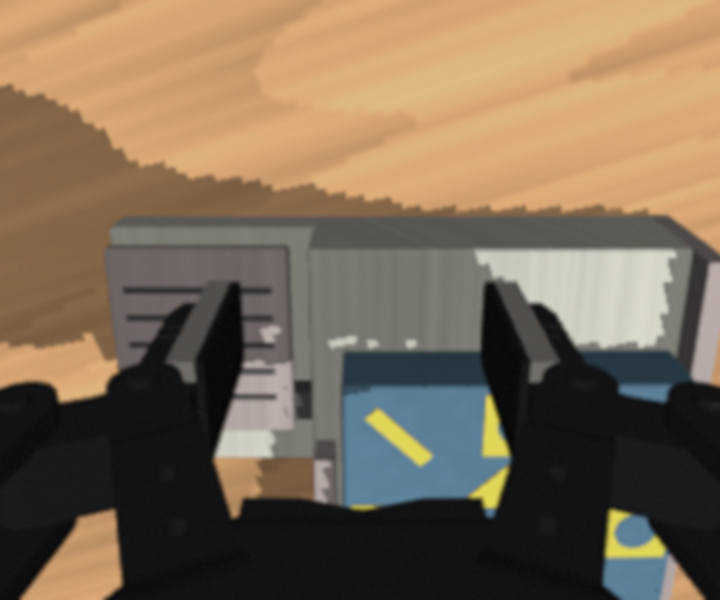

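View pics/oss_5.png

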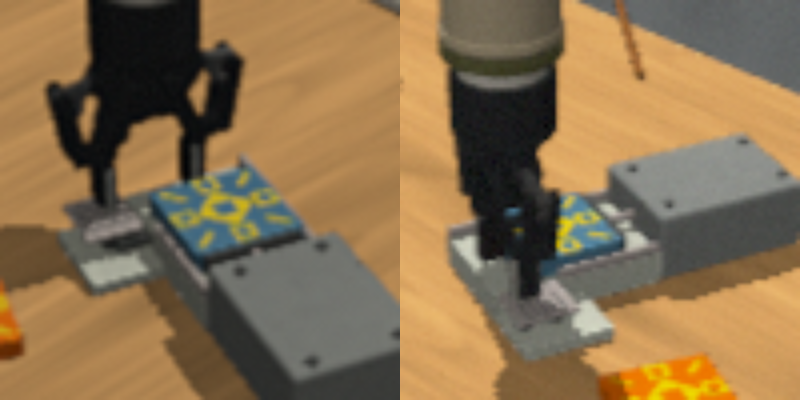

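The picture is unchanged since easing off. The tile's front edge sits at cradle x ≈ 24 mm (top edge v≈385, bottom v≈352, so tile x ≈ -16 mm). The key's corners at (106,247) and (293,430) match a key top at z ≈ 30 mm, which is fully down. Forces are steady, so I'm handing in.

```bash
python3 -c "
from cell import *
print(hand_in()); s=read_state(); print(s['time_s'],s['force'],s['ee_pos'])"
```

```text
the job is handed in; nothing more can be done
None
the job is handed in; nothing more can be done
```

The tile is released and the job is handed in at about 6.3 s of the 29 s allowed. One fingertip holds the key fully down and the tile rests against the other; hand-in gave no verdict.

**How:** I found the cradle from the scene, side and wrist pictures. With the jaws about 55 mm apart and lined up across the cradle, I lowered them so that one tip pressed the key while the other stood in the channel.

**Last checks:**
- **Key:** the picture puts its top at about 30 mm (fully down). The downward push was steady at about 23–25 N, after I eased it from 36 N.
- **Tile:** its front edge is at about +24 mm, so the tile is at about -16 mm, flat and well short of the open end. It looked unchanged in the pictures before and after I eased the push.
- **Finger on the tile:** the sideways force on the tool was about 9–10 N. That fits the spring's 6 N plus friction at the key, but the contact on the tile could not be measured separately.
- **Bystanders:** the arm passed above them and met no unexpected force. I did not check their positions in a final picture.

**Disagreements:** fits from the scene and side cameras alone differed by about 7 mm. The first wrist picture was taken while the arm was still settling. A settled overlay in all three views then agreed to 1–2 pixels, about 1 mm in the wrist view.

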